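Run a fingertip along the pump valves

TASK

Check the sprung valves of the pump's valve plate by feel: with the fingertips follow the curved row of four valves in order, starting at the one next to the upright pipe stub, and press each lightly well down so that it springs back before you go on to the next. Follow the bead from valve to valve with the fingertips kept low, no more than 2 or 3 cm above the plate. Grasp, lift and shift nothing: the plate stays where it lies and everything else on it and around it is left alone; finish with the hand clear and all valves up.

Things in the scene. Friction and masses are not known exactly. Their poses are not given: they have to be found in the camera images.
- plate: loose round cast-iron valve plate lying flat on the table, dark, 210 mm in diameter, 24 mm thick, about 2.2 kg, nothing holds it but its weight; origin at the centre of its underside, z up. Four equal valves stand on its top face on a circle of 75 mm radius about the centre, at 0, 45, 90 and 135 degrees from the plate's +x axis towards its +y axis (neighbours 57 mm apart); a thin bright bead, 1.5 mm high, on the top face joins them. The plate may lie turned any way
- valve1_top (a point): first valve of the row, next to the pipe stub: steel mushroom cap 24 mm in diameter with a low dome. The point is the crown of the dome, 10 mm above the plate's top face (34 mm above the plate's underside) when up; it moves with the valve
- valve1 (a joint): how far valve 1 is pressed down, m: 0 up, 0.007 fully down. A spring (1.5 N at the top, 5 N fully down) brings it back up
- valve2_top (a point): second valve: steel mushroom cap 24 mm in diameter with a low dome. The point is the crown of the dome, 10 mm above the plate's top face (34 mm above the plate's underside) when up; it moves with the valve
- valve2 (a joint): how far valve 2 is pressed down, m: 0 up, 0.007 fully down. A spring (1.5 N at the top, 5 N fully down) brings it back up
- valve3_top (a point): third valve: steel mushroom cap 24 mm in diameter with a low dome. The point is the crown of the dome, 10 mm above the plate's top face (34 mm above the plate's underside) when up; it moves with the valve
- valve3 (a joint): how far valve 3 is pressed down, m: 0 up, 0.007 fully down. A spring (1.5 N at the top, 5 N fully down) brings it back up
- valve4_top (a point): fourth and last valve of the row, farthest along it from the pipe stub: steel mushroom cap 24 mm in diameter with a low dome. The point is the crown of the dome, 10 mm above the plate's top face (34 mm above the plate's underside) when up; it moves with the valve
- valve4 (a joint): how far valve 4 is pressed down, m: 0 up, 0.007 fully down. A spring (1.5 N at the top, 5 N fully down) brings it back up
- between12 (a point): point on the bead, on the plate's top face (24 mm above the underside), half-way along the arc between valve 1 and valve 2; z up from the face
- between23 (a point): point on the bead, on the plate's top face (24 mm above the underside), half-way along the arc between valve 2 and valve 3; z up from the face
- between34 (a point): point on the bead, on the plate's top face (24 mm above the underside), half-way along the arc between valve 3 and valve 4; z up from the face
- stub_top (a point): centre of the upper end of the upright steel pipe stub, fixed to the plate at -45 degrees on the same 75 mm circle, 57 mm from the first valve; 22 mm in diameter, with a 30 mm collar 10 mm high at its foot, 30 mm tall above the plate's top face
- bearing: loose ring bearing, 44 mm across, 16 mm high, lying at the middle of the plate's top face; origin at its underside. To be left alone
- nut: loose hexagon nut, 36 mm across flats, 18 mm high, lying on the plate on the side without valves; origin at its underside. To be left alone
- jar: jar with a screw cap, 72 mm across, 85 mm high, standing on the table; origin at its underside. To be left alone
- sleeve: upright steel sleeve, 48 mm across, 75 mm high, on the table; origin at its underside. To be left alone
- stages: stack of three pump stages in one piece, 100 mm across, 70 mm high, on the table; origin at its underside. To be left alone
- wrench: wrench 170 mm long lying on the table; origin at its underside. To be left alone
- screwdriver: screwdriver 180 mm long lying on the table; origin at its underside. To be left alone
- impeller: loose impeller disc, 96 mm across, 16 mm high, on the table; origin at its underside. To be left alone

How it is judged:
On the way, in this order (a step that is already met when the one before it is completed fails the run):
1. the first valve is pressed more than half-way down (over 4 mm of its 7) (value of joint valve1 above 0.004 m and contact force between the fingers and valve1 above 0.3 N), for 0.05 s.
2. with valves 1 and 2 up, the fingertips pass low over the bead between them (within 20 mm sideways, the point between the pads under 65 mm above the plate) (horizontal distance between the grasp point and between12 below 0.02 m and z of the grasp point in the frame of between12 below 0.065 m and value of joint each of valve1, valve2 below 0.002 m), for 0.02 s.
3. the second valve is pressed more than half-way down (over 4 mm of its 7) (value of joint valve2 above 0.004 m and contact force between the fingers and valve2 above 0.3 N), for 0.05 s.
4. with valves 2 and 3 up, the fingertips pass low over the bead between them (within 20 mm sideways, the point between the pads under 65 mm above the plate) (horizontal distance between the grasp point and between23 below 0.02 m and z of the grasp point in the frame of between23 below 0.065 m and value of joint each of valve2, valve3 below 0.002 m), for 0.02 s.
5. the third valve is pressed more than half-way down (over 4 mm of its 7) (value of joint valve3 above 0.004 m and contact force between the fingers and valve3 above 0.3 N), for 0.05 s.
6. with valves 3 and 4 up, the fingertips pass low over the bead between them (within 20 mm sideways, the point between the pads under 65 mm above the plate) (horizontal distance between the grasp point and between34 below 0.02 m and z of the grasp point in the frame of between34 below 0.065 m and value of joint each of valve3, valve4 below 0.002 m), for 0.02 s.
7. the fourth valve is pressed more than half-way down (over 4 mm of its 7) (value of joint valve4 above 0.004 m and contact force between the fingers and valve4 above 0.3 N), for 0.05 s.
At the end, for the whole second after the job is handed in: all four valves back up (less than 1.5 mm down); the plate flat, at rest and within 15 mm of where it lay; bearing and nut still on it, and no bystander moved more than 20 mm (value of joint each of valve1, valve2, valve3, valve4 below 0.0015 m and distance of plate from where it was at the start of the episode below 0.015 m and angle between plate's own z axis and vertical below 0.03 rad and linear speed of plate below 0.02 m/s and distance of each of bearing, nut, jar, sleeve, stages, wrench, screwdriver, impeller from where it was at the start of the episode below 0.02 m and horizontal distance between bearing and plate below 0.025 m and horizontal distance between nut and plate below 0.09 m); the robot touches nothing.
It fails at once if the plate is lifted, tilted or shoved more than 15 mm (distance of plate from where it was at the start of the episode above 0.015 m or angle between plate's own z axis and vertical above 0.05 rad or height (world z) of plate above 0.006 m).
It fails at once if the plate or a valve is pushed with more than 30 N (contact force between the arm and plate above 30 N).
It fails at once if the plate or a valve is pushed with more than 30 N by the fingers (contact force between the fingers and plate above 30 N).
It fails at once if a bystander (bearing, nut, jar, sleeve, stages, wrench, screwdriver, impeller) is moved more than 20 mm (distance of any of bearing, nut, jar, sleeve, stages, wrench, screwdriver, impeller from where it was at the start of the episode above 0.02 m).
It also fails if it takes over 48 s, if anything falls off the work surface, if the arm or the gripper's body presses on something with over 40 N, if the wrist force passes 120 N, or if a joint passes its speed limit or range.

ROBOT

A 6-joint arm with a two-finger parallel gripper is mounted at the origin on the work surface. World frame = base frame: x ahead of the robot, y to its left, z up, the work surface at z = 0. Lengths are in m, angles in rad, forces in N, time in s.
With the tool pointing down it reaches from about 0.35 to 0.775 m from the base axis. Payload 7.3 kg.
Tool frame: the origin (TCP) lies on the centre line of the jaws, within the pads' length; the fingertips stand tip_reach ahead of it and the grasp point (between the pads) lies 6 mm ahead of it (tip_reach is the distance from the TCP to the fingertips, in m); x points along the fingers, y is the direction in which the jaws open and shut, and the axes are right-handed (so a half turn about x gives the same grasp; the last joint's range is limited). The gripper opens to 92 mm and grips with 3 to 60 N. Pads are 19 mm wide; open, the fingers measure 130 mm over their backs; the gripper's body (75 mm by 190 mm) begins 47 mm behind the grasp point.
Start: joints at [1.151, 0.342, 1.524, -0, 1.275, -0.146], TCP at [0.142, 0.505, 0.252] pointing down, gripper open.
Joint ranges: [-2.53, 2.53], [-0.77, 2.02], [0.04, 2.7], [-1, 4.14], [0.28, 2.66], [-3.11, 3.11]. Speed limits (rad/s): [2.57, 2.57, 3.14, 3.14, 3.14, 3.14].

INTERFACE

Orientations are given as [roll, pitch, yaw] about the fixed x, y, z axes, in that order (R = Rz(yaw) Ry(pitch) Rx(roll)).
In Python, from cell import observe, read_camera, get_calibration, hand_in, tip_reach gives the robot as it stands. The module is installed in compiled form; this text tells all that it offers.
- The arm moves only by the shell command python3 -m crank 'ROWS' [FORCE]. ROWS is JSON, a list of rows, each an object of numbers: "fingers": the opening, from -1 (shut) to 1 (fully open); "tx", "ty", "tz": the shift along the tool's x, y, z in units of 40 mm (1.0 is 40 mm); "roll": the turn about the tool's x in units of 10 degrees (1.0 is 10 degrees). In form: [{"fingers": .., "tx": .., "ty": .., "tz": .., "roll": ..}, ...]. A call has exactly 8 rows; each row is the pose to reach, as a shift and turn from the pose commanded when the call began, along the tool's axes at that moment; what a row does not reach only later rows make up. A row lasts 1/8 s, in which the tool goes at most 62.5 mm and 10.7 degrees, less where a joint would pass 70% of its speed; a pose out of reach is approached as far as the arm can. A call with a gripper value outside its range is refused whole. The fingers move at their own pace and stop on an object; FORCE is the grip in N (left out, the last holds). Time passes only in rows, so rows that repeat a pose let the fingers close, or fill a call up. It gives the time, the measured TCP pose, the force and the opening at its end, in the units of the state.
- observe(): the state, without advancing time (a new reading comes with each control period).
- read_camera(name): name is "scene" or "top"; returns (picture, depth): 420x560x3 uint8, red, green, blue; 420x560 float32, m along the optical axis (not along the pixel's ray), 0 where there is no reading.
- get_calibration(name): a dict with "vertical_fov" (degrees; the focal length in pixels is half the picture's height over the tangent of half this angle, whatever the lens; pixels are square), "cx", "cy" (the principal point, pixels), "pose" (4x4, takes a point from camera to world coordinates). Camera axes: x right, y down, z forward; pixel columns grow to the right and rows downward; lengths in m; the calibration is good to about 2 mm. A picture is of the moment at which its call begins. get_calibration takes no time and is no camera call.
- hand_in(): hands the job in, once; it reports no verdict.
The state is a dict: "time": time; "qpos": joint angles; "qvel": joint speeds; "joint_efforts": joint torques, N m; "tool_pos": TCP position; "tool_rot": TCP orientation; "contact_force": force on the tool from outside, world axes, zero at the start; "torque": the same for the moment, N m; "opening": finger opening in m.
Only numpy, scipy, OpenCV 4.12 (cv2) and the standard library are available. Lean on these libraries where they do the work, as an engineer would, in place of code of your own. Each camera call takes 0.05 s, during which the arm holds its last target. There are 200 camera calls.

## Working session

There is one attempt and no reset: what is moved stays moved. The work goes in short steps, Python scripts to look and compute and a shell command to move; the robot and the scene stay as the last step left them, time stands still between calls to the robot, and variables do not carry over. Pictures are saved under pics/ and viewed, about 8 in all and at most 12, crops included, and the job is handed in when it is done.

```bash
mkdir -p pics
cat > h.py <<'E'
import numpy as np, cv2
from cell import *
def cam(n):
    p,d=read_camera(n); c=get_calibration(n); return p,d,c
def world(c,u,v,d=None,z=None):
    f=210/np.tan(np.radians(c["vertical_fov"])/2); T=np.array(c["pose"])
    r=T[:3,:3]@np.array([(u-c["cx"])/f,(v-c["cy"])/f,1.]); o=T[:3,3]
    return o+r*(d if d is not None else (z-o[2])/r[2])
E
python3 - <<'E'
from h import *
for n in("top","scene"):
    p,d,c=cam(n); cv2.imwrite(f"pics/{n}0.png",p[:,:,::-1]); np.savez(f"{n}0.npz",p=p,d=d); print(n,c)
s=observe(); print(s, tip_reach if not callable(tip_reach) else tip_reach())
E
```

```text
top {'vertical_fov': 43.63343615977788, 'cx': 284.63213667713177, 'cy': 202.82469170609832, 'pose': array([[ 0.01524955, -0.98152887,  0.19070536,  0.27525604],
       [-0.99967239, -0.01104537,  0.02308908, -0.00250477],
       [-0.02055618, -0.19099498, -0.98137575,  1.3599064 ],
       [ 0.        ,  0.        ,  0.        ,  1.        ]])}
scene {'vertical_fov': 48.50367246360884, 'cx': 279.4640530482217, 'cy': 208.77107577651907, 'pose': array([[ 0.68859823,  0.53939616, -0.4846486 ,  1.06582337],
       [ 0.7249129 , -0.49521134,  0.47881836, -0.52865943],
       [ 0.0182693 , -0.68104149, -0.73201688,  0.9272964 ],
       [ 0.        ,  0.        ,  0.        ,  1.        ]])}
{'time': 0.1, 'qpos': array([ 1.15098924e+00,  3.42626393e-01,  1.52489349e+00,  2.54868806e-05,
        1.27537047e+00, -1.46007048e-01]), 'qvel': array([-4.60735650e-04, -1.38765386e-03, -2.92235475e-03, -1.41079222e-03,
        7.54954464e-04,  5.41977058e-06]), 'joint_efforts': array([ 5.60263543e-04, -4.32004809e+01, -2.44693512e+01,  7.18344119e-02,
        5.26060991e-02, -1.64711628e-05]), 'tool_pos': array([0.14180403, 0.50516664, 0.25113803]), 'tool_rot': array([-1.73558296,  1.5694984 , -2.00939043]), 'contact_force': array([ 0.57461924,  1.03219251, -0.9522858 ]), 'torque': array([ 0.00395179,  0.02652678, -0.01001833]), 'opening': 0.09158654717205525} 0.025
```

View pics/top0.png

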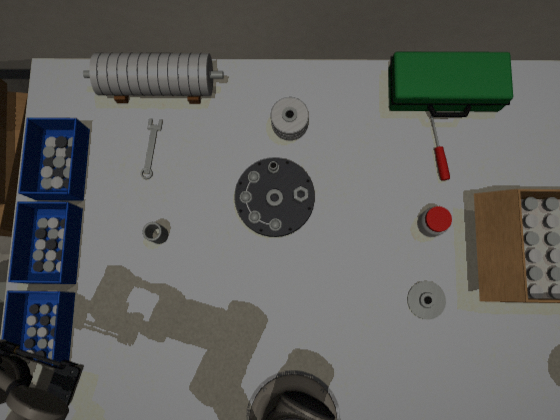

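View pics/scene0.png

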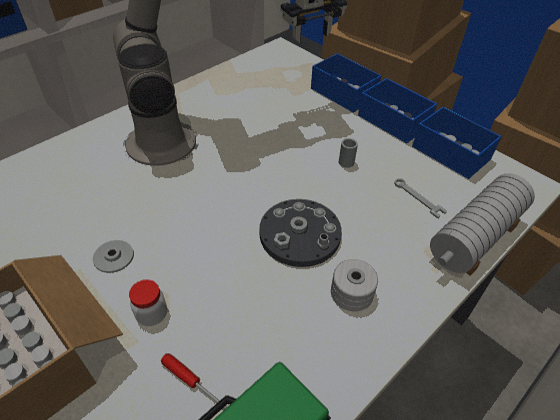

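The top view shows the plate at about (275,197) and the stub at (273,166). Valves 1 to 4 are at (254,177), (246,197), (255,217) and (275,225), and the nut is at (301,194). The stages at (290,118) stand close to the stub side.

Run:
```python
from h import *
z=np.load("top0.npz"); p=z["p"];d=z["d"];c=get_calibration("top")
g=cv2.cvtColor(p,cv2.COLOR_RGB2GRAY)
m=((g<85)*255).astype(np.uint8)
m=cv2.morphologyEx(m,cv2.MORPH_CLOSE,np.ones((3,3)))
for k in cv2.findContours(m,cv2.RETR_EXTERNAL,cv2.CHAIN_APPROX_NONE)[0]:
    if 3500<cv2.contourArea(k)<7500 and cv2.pointPolygonTest(k,(275,205),False)>0:
        # edge points cast on top face plane
        h=cv2.convexHull(k)[:,0]
        W=np.array([world(c,u,v,z=.024)[:2] for u,v in h]).astype(np.float32)
        print("plate ell",cv2.fitEllipse(W), cv2.minEnclosingCircle(W))
cr=cv2.resize(p[150:245,225:325],None,fx=6,fy=6,interpolation=cv2.INTER_CUBIC)
cv2.imwrite("pics/crop.png",cr[:,:,::-1])
for n,u0,v0 in(("v1",254,177),("v2",246,197),("v3",255,217),("v4",275,225),("nut",301,194),("bearing",275,197),("stub",273,166)):
    yy,xx=np.mgrid[v0-7:v0+8,u0-7:u0+8]
    k=((g[yy,xx]>110)*255).astype(np.uint8)
    k=cv2.morphologyEx(k,cv2.MORPH_OPEN,cv2.getStructuringElement(cv2.MORPH_ELLIPSE,(5,5)))>0
    if not k.any(): print(n,"none");continue
    u,v=xx[k].mean(),yy[k].mean()
    zz=np.median([world(c,a,b,d=d[b,a])[2] for a,b in zip(xx[k],yy[k])])
    print(n,k.sum(),u,v,world(c,u,v,z=.032).round(4),"depth z",zz.round(4))
```

```text
plate ell ((0.5518389344215393, 0.05611898750066757), (0.20937564969062805, 0.21063709259033203), 112.31806182861328) ((0.5515663623809814, 0.056298013776540756), 0.10582344979047775)
v1 none
v2 none
v3 none
v4 none
nut none
bearing none
stub none
```

View pics/crop.png

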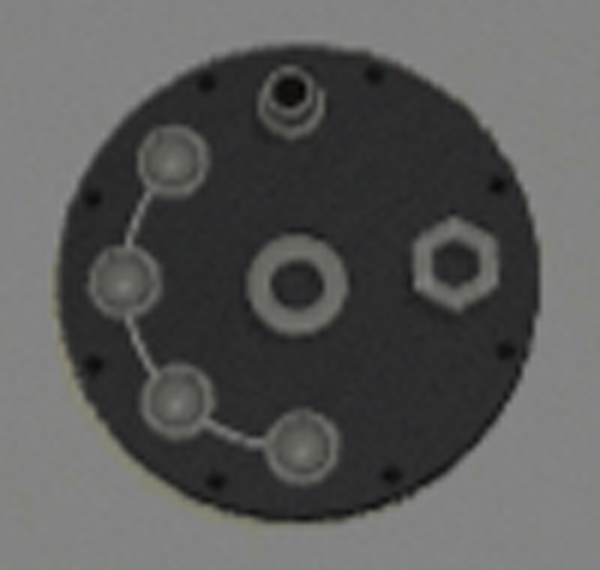

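The enlarged crop (6x) confirms the row. Valve 1 is at crop (173,160), 2 at (125,281), 3 at (177,401) and 4 at (301,447), with the stub at (290,100). The fitted plate diameter is 210 mm, as it should be. I'll lower the threshold for the caps.

Run:
```python
from h import *
z=np.load("top0.npz"); p=z["p"];d=z["d"];c=get_calibration("top")
g=cv2.cvtColor(p,cv2.COLOR_RGB2GRAY)
V=[]
for n,u0,v0 in(("v1",253.8,176.7),("v2",245.8,196.8),("v3",254.5,216.8),("v4",275.2,224.5),("nut",301,194),("bearing",274.5,197.5)):
    iu,iv=round(u0),round(v0)
    yy,xx=np.mgrid[iv-8:iv+9,iu-8:iu+9]
    k=((g[yy,xx]>70)*255).astype(np.uint8)
    k=cv2.morphologyEx(k,cv2.MORPH_OPEN,cv2.getStructuringElement(cv2.MORPH_ELLIPSE,(5,5))) if n[0]=='v' else k
    k=k>0
    u,v=xx[k].mean(),yy[k].mean()
    zz=np.median([world(c,a,b,d=d[b,a])[2] for a,b in zip(xx[k],yy[k])])
    w=world(c,u,v,z=.030); print(n,k.sum(),round(u,2),round(v,2),w.round(4),"depth z",zz.round(4))
    if n[0]=='v':V.append(w[:2])
V=np.array(V); C=np.array([.5517,.0562])
a=np.degrees(np.arctan2(*(V-C).T[::-1])); print("r",np.hypot(*(V-C).T).round(4),"ang",a.round(1))
print("spacing",np.hypot(*np.diff(V,axis=0).T).round(4))
t=np.arange(4)*45; cc,ss=np.cos(np.radians(t)),np.sin(np.radians(t))
# rigid fit x=cx+A cos - B sin, y=cy+A sin + B cos, radius fixed by normalisation
M=np.zeros((8,4));M[:4,0]=1;M[:4,2]=cc;M[:4,3]=-ss;M[4:,1]=1;M[4:,2]=ss;M[4:,3]=cc
x=np.linalg.lstsq(M,np.r_[V[:,0],V[:,1]],rcond=None)[0]
print("fit centre",x[:2],"r",np.hypot(x[2],x[3]),"yaw",np.degrees(np.arctan2(x[3],x[2])))
print("plate depth z",[world(c,u,v,d=d[v,u])[2].round(4) for u,v in((285,215),(262,190),(290,180))])
```

```text
v1 111 253.14 176.47 [0.6029 0.1121 0.03  ] depth z 0.0298
v2 108 245.24 196.04 [0.5505 0.1312 0.03  ] depth z 0.0293
v3 124 254.06 216.58 [0.4967 0.1069 0.03  ] depth z 0.0287
v4 112 274.27 223.83 [0.4785 0.0545 0.03  ] depth z 0.0293
nut 124 300.46 193.56 [ 0.5586 -0.0119  0.03  ] depth z 0.0417
bearing 158 273.99 197.25 [0.5481 0.0566 0.03  ] depth z 0.0401
r [0.0758 0.0751 0.0748 0.0732] ang [  47.5   90.9  137.3 -178.7]
spacing [0.0558 0.059  0.0555]
fit centre [0.55261318 0.05709815] r 0.07442311415210942 yaw 47.37995216225842
plate depth z [np.float64(0.0259), np.float64(0.0231), np.float64(0.0251)]
```

The fit is consistent: r ≈ 75 mm, spacing ≈ 57 mm, and heights about right. I take the centre as (0.552, 0.0566) and the yaw as 47°. Next is a helper that works out the shifts.

```bash
cat >> h.py <<'E'
C=np.array([.5521,.0566]); YAW=47.
def arc(a,r=.075): t=np.radians(YAW+a); return C+r*np.array([np.cos(t),np.sin(t)])
def tool():
    from scipy.spatial.transform import Rotation as R
    s=observe(); return s,R.from_euler("xyz",s["tool_rot"]).as_matrix()
def go(xy,ztip):
    s,R=tool(); return (R.T@(np.r_[xy,ztip+tip_reach]-s["tool_pos"])/.04).round(3)
E
python3 - <<'E'
from h import *
s,R=tool(); print(R.round(3))
for a in(0,45,90,135): print(a,arc(a).round(4))
print(go(arc(0),.12))
E
```

```text
[[-0.001  0.27   0.963]
 [-0.001  0.963 -0.27 ]
 [-1.    -0.001 -0.   ]]
0 [0.6032 0.1115]
45 [0.5495 0.1316]
90 [0.4972 0.1077]
135 [0.4771 0.054 ]
[ 2.659 -6.353 13.768]
```

```bash
python3 -m crank '[{"fingers":-1,"tx":0,"ty":-0.4,"tz":0.8,"roll":0},{"fingers":-1,"tx":0,"ty":-1,"tz":2.1,"roll":0},{"fingers":-1,"tx":0,"ty":-1.6,"tz":3.4,"roll":0},{"fingers":-1,"tx":0,"ty":-2.2,"tz":4.7,"roll":0},{"fingers":-1,"tx":0,"ty":-2.8,"tz":6,"roll":0},{"fingers":-1,"tx":0,"ty":-3.4,"tz":7.3,"roll":0},{"fingers":-1,"tx":0,"ty":-4,"tz":8.6,"roll":0},{"fingers":-1,"tx":0,"ty":-4.4,"tz":9.4,"roll":0}]' 10; python3 -c "
from h import *
s,R=tool();print(R.round(4));print(go(arc(0),.12))"
```

```text
time: 1.1
tool_pos: [0.4579, 0.2323, 0.2513]
tool_rot: [-2.258, 1.57, -2.534]
contact_force: [0.3, 0.7, 0.1]
opening: 0.0165
[[-4.000e-04  2.723e-01  9.622e-01]
 [-3.000e-04  9.622e-01 -2.723e-01]
 [-1.000e+00 -4.000e-04 -3.000e-04]]
[ 2.657 -1.918  4.32 ]
```

```bash
python3 -m crank '[{"fingers":-1,"tx":0,"ty":-0.5,"tz":1.1,"roll":0},{"fingers":-1,"tx":0.2,"ty":-1,"tz":2.2,"roll":0},{"fingers":-1,"tx":0.6,"ty":-1.5,"tz":3.3,"roll":0},{"fingers":-1,"tx":1.2,"ty":-1.8,"tz":4.1,"roll":0},{"fingers":-1,"tx":2,"ty":-1.92,"tz":4.32,"roll":0},{"fingers":-1,"tx":2.66,"ty":-1.92,"tz":4.32,"roll":0},{"fingers":-1,"tx":2.66,"ty":-1.92,"tz":4.32,"roll":0},{"fingers":-1,"tx":2.66,"ty":-1.92,"tz":4.32,"roll":0}]'; python3 -c "
from h import *
print(go(arc(0),.05))
for n in('scene','top'):
    p,d,c=cam(n); np.savez(n+'1.npz',p=p,d=d)
    a,b=((255,130) if n=='scene' else (225,120))
    q=cv2.resize(p[b:b+140,a:a+150],None,fx=4,fy=4,interpolation=cv2.INTER_CUBIC); cv2.imwrite('pics/'+n+'1.png',q[:,:,::-1])
"
```

```text
time: 2.1
tool_pos: [0.6024, 0.1139, 0.1463]
tool_rot: [0.394, 1.57, 0.12]
contact_force: [-0.2, -0.1, 0.1]
opening: 0.0006
[ 1.782 -0.053  0.036]
```

View pics/scene1.png

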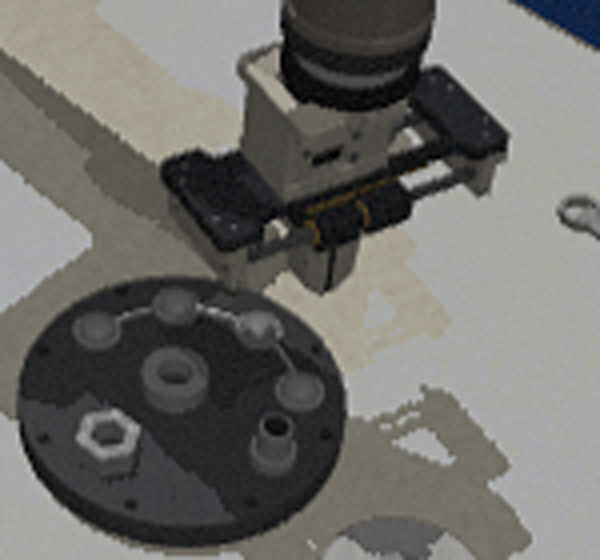

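The hand, shut, is above the valve 1 side with its fingertips at crop (325,290), and everything on the plate is undisturbed. I'll check that the tip projects where it should, then lower to just above the cap.

```bash
python3 -c "
from h import *
s,R=tool();c=get_calibration('scene');T=np.linalg.inv(c['pose']);f=210/np.tan(np.radians(c['vertical_fov'])/2)
q=T@np.r_[s['tool_pos']+R[:,0]*tip_reach,1];print('tip px',q[0]/q[2]*f+c['cx'],q[1]/q[2]*f+c['cy'])
z=np.load('scene1.npz');
for a,v in((0,(330,227)),(45,(320,212)),(90,(299,206)),(135,(279,212))):
    q=T@np.r_[arc(a),.034,1];print(a,'exp',(q[0]/q[2]*f+c['cx']).round(1),(q[1]/q[2]*f+c['cy']).round(1),'seen~',v)
"
python3 -m crank '[{"fingers":-1,"tx":0.6,"ty":-0.05,"tz":0.04,"roll":0},{"fingers":-1,"tx":1.2,"ty":-0.05,"tz":0.04,"roll":0},{"fingers":-1,"tx":1.6,"ty":-0.05,"tz":0.04,"roll":0},{"fingers":-1,"tx":1.88,"ty":-0.05,"tz":0.04,"roll":0},{"fingers":-1,"tx":1.88,"ty":-0.05,"tz":0.04,"roll":0},{"fingers":-1,"tx":1.88,"ty":-0.05,"tz":0.04,"roll":0},{"fingers":-1,"tx":1.88,"ty":-0.05,"tz":0.04,"roll":0},{"fingers":-1,"tx":1.88,"ty":-0.05,"tz":0.04,"roll":0}]'
python3 -c "
from h import *
print(go(arc(0),.0285),observe()['contact_force'])"
```

```text
tip px 334.41721559881216 200.64531113527414
0 exp 330.3 225.2 seen~ (330, 227)
45 exp 320.2 209.9 seen~ (320, 212)
90 exp 299.7 203.7 seen~ (299, 206)
135 exp 279.7 209.7 seen~ (279, 212)
time: 3.2
tool_pos: [0.6032, 0.1114, 0.0706]
tool_rot: [0.448, 1.57, 0.174]
contact_force: [-0.6, 0.3, -0.1]
opening: 0.001
[0.429 0.002 0.001] [-0.64214537  0.31289949 -0.11691102]
```

The tip is centred over valve 1, 11 mm above the crown. Pressing to about 5.5 mm.

```bash
python3 -m crank '[{"fingers":-1,"tx":0.15,"ty":0,"tz":0,"roll":0},{"fingers":-1,"tx":0.25,"ty":0,"tz":0,"roll":0},{"fingers":-1,"tx":0.32,"ty":0,"tz":0,"roll":0},{"fingers":-1,"tx":0.37,"ty":0,"tz":0,"roll":0},{"fingers":-1,"tx":0.42,"ty":0,"tz":0,"roll":0},{"fingers":-1,"tx":0.43,"ty":0,"tz":0,"roll":0},{"fingers":-1,"tx":0.43,"ty":0,"tz":0,"roll":0},{"fingers":-1,"tx":0.43,"ty":0,"tz":0,"roll":0}]'
python3 -c "
from h import *
s,R=tool();print('tip z',s['tool_pos'][2]-.025)
for a in(0,22.5,45):print(a,go(arc(a),.044))"
```

```text
time: 4.2
tool_pos: [0.6029, 0.1113, 0.053]
tool_rot: [2.62, 1.571, 2.346]
contact_force: [-2.4, 0.6, 4.7]
opening: 0.0007
tip z 0.02803679167489964
0 [-0.399  0.005  0.008]
22.5 [-0.399  0.208 -0.695]
45 [-0.399  0.126 -1.422]
```

4.7 N at tip z 28.0 mm matches the spring (4.5 N at 6 mm). Lifting, then following the bead to valve 2.

```bash
python3 -m crank '[{"fingers":-1,"tx":-0.2,"ty":0,"tz":0,"roll":0},{"fingers":-1,"tx":-0.4,"ty":0,"tz":0,"roll":0},{"fingers":-1,"tx":-0.4,"ty":0.12,"tz":-0.35,"roll":0},{"fingers":-1,"tx":-0.4,"ty":0.21,"tz":-0.7,"roll":0},{"fingers":-1,"tx":-0.4,"ty":0.21,"tz":-0.7,"roll":0},{"fingers":-1,"tx":-0.4,"ty":0.19,"tz":-1.05,"roll":0},{"fingers":-1,"tx":-0.4,"ty":0.13,"tz":-1.42,"roll":0},{"fingers":-1,"tx":-0.4,"ty":0.13,"tz":-1.42,"roll":0}]'
python3 -c "
from h import *
print(go(arc(45),.028),observe()['contact_force'])
p,d,c=cam('scene')
q=cv2.resize(p[130:270,255:405],None,fx=4,fy=4,interpolation=cv2.INTER_CUBIC); cv2.imwrite('pics/s2.png',q[:,:,::-1])"
```

```text
time: 5.2
tool_pos: [0.549, 0.1319, 0.0688]
tool_rot: [-2.794, 1.57, -3.068]
contact_force: [0.6, 1.0, -0.5]
opening: 0.0006
[ 0.396 -0.005  0.015] [ 0.64593002  0.99621677 -0.51648406]
```

View pics/s2.png

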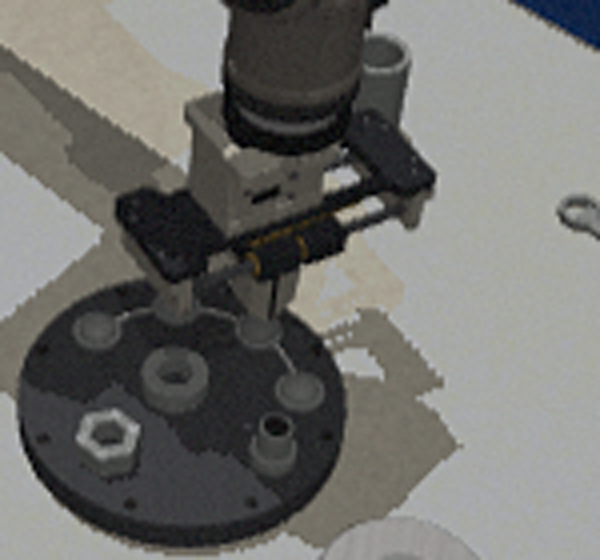

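Valve 1 is up again and the plate's features are at the same pixels. The fingertips, at crop (270,318), are over valve 2 at (258,330). Pressing.

```bash
python3 -m crank '[{"fingers":-1,"tx":0.12,"ty":0,"tz":0.01,"roll":0},{"fingers":-1,"tx":0.22,"ty":0,"tz":0.01,"roll":0},{"fingers":-1,"tx":0.29,"ty":0,"tz":0.01,"roll":0},{"fingers":-1,"tx":0.34,"ty":0,"tz":0.01,"roll":0},{"fingers":-1,"tx":0.39,"ty":0,"tz":0.01,"roll":0},{"fingers":-1,"tx":0.4,"ty":0,"tz":0.01,"roll":0},{"fingers":-1,"tx":0.4,"ty":0,"tz":0.01,"roll":0},{"fingers":-1,"tx":0.4,"ty":0,"tz":0.01,"roll":0}]'
python3 -c "
from h import *
s,R=tool();print('tip z',s['tool_pos'][2]-.025)
for a in(45,67.5,90):print(a,go(arc(a),.044))"
```

```text
time: 6.25
tool_pos: [0.5503, 0.1316, 0.0532]
tool_rot: [0.341, 1.57, 0.067]
contact_force: [1.0, -2.6, 4.6]
opening: 0.0004
tip z 0.028179492881300873
45 [-0.396 -0.006 -0.02 ]
67.5 [-0.396 -0.36  -0.66 ]
90 [-0.397 -0.932 -1.116]
```

```bash
python3 -m crank '[{"fingers":-1,"tx":-0.2,"ty":0,"tz":0,"roll":0},{"fingers":-1,"tx":-0.4,"ty":0,"tz":0,"roll":0},{"fingers":-1,"tx":-0.4,"ty":-0.16,"tz":-0.35,"roll":0},{"fingers":-1,"tx":-0.4,"ty":-0.36,"tz":-0.66,"roll":0},{"fingers":-1,"tx":-0.4,"ty":-0.36,"tz":-0.66,"roll":0},{"fingers":-1,"tx":-0.4,"ty":-0.64,"tz":-0.92,"roll":0},{"fingers":-1,"tx":-0.4,"ty":-0.93,"tz":-1.12,"roll":0},{"fingers":-1,"tx":-0.4,"ty":-0.93,"tz":-1.12,"roll":0}]'
python3 -c "
from h import *
print(go(arc(90),.028),observe()['contact_force'])"
```

```text
time: 7.25
tool_pos: [0.4965, 0.1075, 0.069]
tool_rot: [-2.974, 1.57, 3.034]
contact_force: [0.5, -1.0, -0.0]
opening: 0.0002
[0.399 0.012 0.017] [ 0.51609655 -0.96015017 -0.01073245]
```

```bash
python3 -m crank '[{"fingers":-1,"tx":0.12,"ty":0.01,"tz":0.01,"roll":0},{"fingers":-1,"tx":0.22,"ty":0.01,"tz":0.01,"roll":0},{"fingers":-1,"tx":0.29,"ty":0.01,"tz":0.01,"roll":0},{"fingers":-1,"tx":0.34,"ty":0.01,"tz":0.01,"roll":0},{"fingers":-1,"tx":0.39,"ty":0.01,"tz":0.01,"roll":0},{"fingers":-1,"tx":0.4,"ty":0.01,"tz":0.01,"roll":0},{"fingers":-1,"tx":0.4,"ty":0.01,"tz":0.01,"roll":0},{"fingers":-1,"tx":0.4,"ty":0.01,"tz":0.01,"roll":0}]'
python3 -c "
from h import *
s,R=tool();print('tip z',s['tool_pos'][2]-.025)
for a in(90,112.5,135):print(a,go(arc(a),.044))"
```

```text
time: 8.25
tool_pos: [0.4977, 0.1083, 0.0531]
tool_rot: [0.524, 1.57, 0.25]
contact_force: [1.2, 1.8, 4.7]
opening: 0.0005
tip z 0.02814139167471083
90 [-0.396 -0.015 -0.006]
112.5 [-0.397 -0.718 -0.209]
135 [-0.397 -1.445 -0.126]
```

```bash
python3 -m crank '[{"fingers":-1,"tx":-0.2,"ty":0,"tz":0,"roll":0},{"fingers":-1,"tx":-0.4,"ty":0,"tz":0,"roll":0},{"fingers":-1,"tx":-0.4,"ty":-0.36,"tz":-0.13,"roll":0},{"fingers":-1,"tx":-0.4,"ty":-0.72,"tz":-0.21,"roll":0},{"fingers":-1,"tx":-0.4,"ty":-0.72,"tz":-0.21,"roll":0},{"fingers":-1,"tx":-0.4,"ty":-1.1,"tz":-0.2,"roll":0},{"fingers":-1,"tx":-0.4,"ty":-1.44,"tz":-0.13,"roll":0},{"fingers":-1,"tx":-0.4,"ty":-1.44,"tz":-0.13,"roll":0}]'
python3 -c "
from h import *
print(go(arc(135),.028),observe()['contact_force'])
p,d,c=cam('scene')
q=cv2.resize(p[130:270,255:405],None,fx=4,fy=4,interpolation=cv2.INTER_CUBIC); cv2.imwrite('pics/s3.png',q[:,:,::-1])"
```

```text
time: 9.25
tool_pos: [0.4769, 0.053, 0.0689]
tool_rot: [0.895, 1.571, 0.619]
contact_force: [-0.1, 0.1, -0.9]
opening: 0.0003
[0.397 0.026 0.   ] [-0.05915309  0.10277131 -0.88983417]
```

View pics/s3.png

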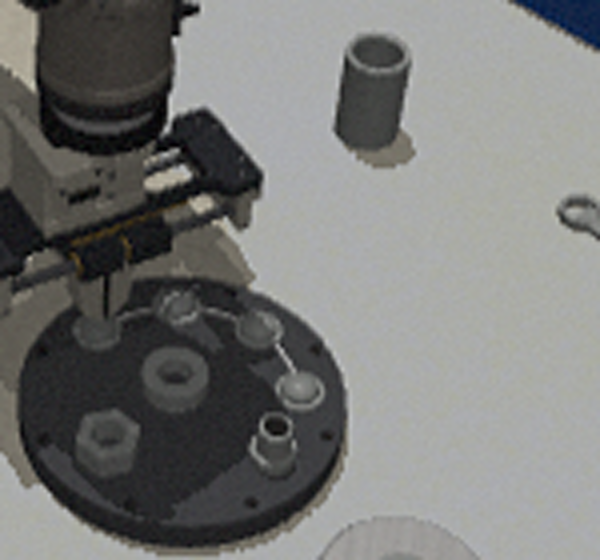

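Valves 1 to 3 are up at crop (299,388), (259,328) and (180,305). The plate and loose parts are unchanged, and the fingertips at (103,318) are over valve 4 at (97,328). Pressing.

```bash
python3 -m crank '[{"fingers":-1,"tx":0.12,"ty":0.02,"tz":0,"roll":0},{"fingers":-1,"tx":0.22,"ty":0.02,"tz":0,"roll":0},{"fingers":-1,"tx":0.29,"ty":0.02,"tz":0,"roll":0},{"fingers":-1,"tx":0.34,"ty":0.02,"tz":0,"roll":0},{"fingers":-1,"tx":0.39,"ty":0.02,"tz":0,"roll":0},{"fingers":-1,"tx":0.4,"ty":0.02,"tz":0,"roll":0},{"fingers":-1,"tx":0.4,"ty":0.02,"tz":0,"roll":0},{"fingers":-1,"tx":0.4,"ty":0.02,"tz":0,"roll":0}]'
python3 -c "
from h import *
s,R=tool();print('tip z',s['tool_pos'][2]-.025)"
```

```text
time: 10.3
tool_pos: [0.477, 0.055, 0.053]
tool_rot: [1.565, 1.571, 1.291]
contact_force: [-1.3, 1.9, 4.3]
opening: 0.0003
tip z 0.02802484331662062
```

```bash
python3 -m crank '[{"fingers":-1,"tx":-0.3,"ty":0,"tz":0,"roll":0},{"fingers":-1,"tx":-0.8,"ty":0,"tz":0,"roll":0},{"fingers":-1,"tx":-1.6,"ty":0,"tz":0,"roll":0},{"fingers":-1,"tx":-2.6,"ty":0,"tz":0,"roll":0},{"fingers":-1,"tx":-3.5,"ty":0,"tz":-0.6,"roll":0},{"fingers":-1,"tx":-4,"ty":0,"tz":-1.2,"roll":0},{"fingers":-1,"tx":-4,"ty":0,"tz":-1.2,"roll":0},{"fingers":-1,"tx":-4,"ty":0,"tz":-1.2,"roll":0}]'
python3 -c "
from h import *
p,d,c=cam('scene'); cv2.imwrite('pics/end.png',p[:,:,::-1])
z=np.load('scene0.npz')['p']
print(np.abs(cv2.blur(p[215:270,255:345],(3,3)).astype(int)-cv2.blur(z[215:270,255:345],(3,3))).mean())
q=cv2.resize(p[130:270,255:405],None,fx=4,fy=4,interpolation=cv2.INTER_CUBIC); cv2.imwrite('pics/s4.png',q[:,:,::-1])"
```

```text
time: 11.3
tool_pos: [0.4312, 0.0676, 0.2127]
tool_rot: [-0.266, 1.57, -0.54]
contact_force: [0.7, 0.4, -0.6]
opening: 0.0004
12.550976430976432
```

View pics/end.png

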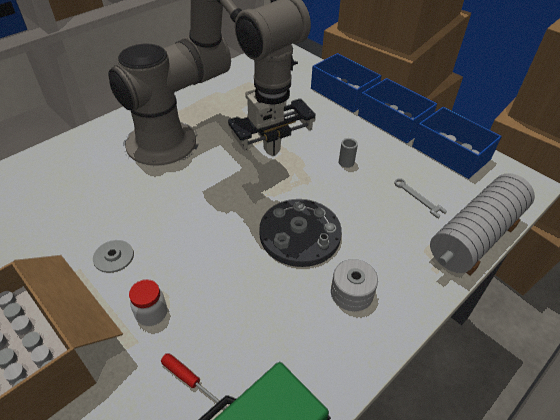

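View pics/s4.png

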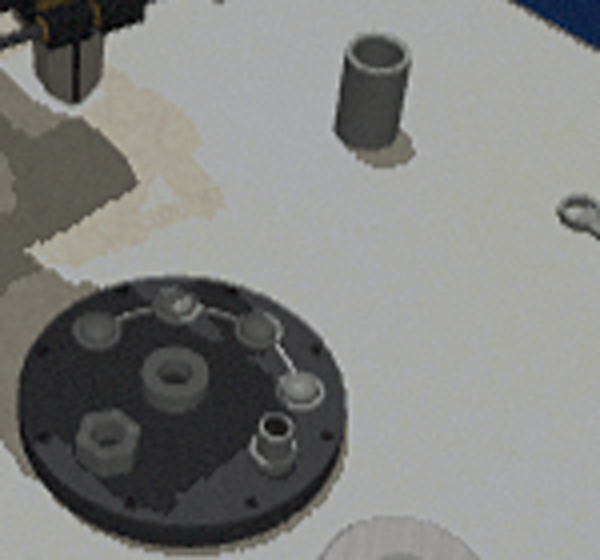

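The hand is clear, and all four valves are up at crop (97,329), (180,305), (259,328) and (299,388). The plate, bearing, nut and everything around them are where they were; the differences from the first picture are shadow. Handing in.

```bash
python3 -c "
from h import *
print(hand_in())"
```

```text
the job is handed in; nothing more can be done
None
```

I pressed the four valves in order from the pipe stub with the shut fingertips, and handed the job in at about 11 s of the 48 s allowed; no verdict is reported.

- **Presses:** each went to about 6 mm by the tip height (28.0–28.2 mm), with 4.3–4.7 N upward force. The spring should give about 4.5 N there. Sideways readings of 1–3 N came with each press; some of that is noise, since free-air readings reached about 1 N.
- **Between valves:** I lifted off each valve and followed the bead with the tips about 20 mm above the plate.
- **Last pictures:** all four valves are up, and the plate, bearing, nut and surrounding parts look unmoved. The hand is clear, with tips about 19 cm above the table.
- **Check that told me little:** the numeric comparison with the first picture differed by about 12.6 grey levels on average. I put that down to the arm's moved shadow, so I judged "unmoved" by feature positions in the pictures. I did not re-measure the plate's position.

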